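# Stretch a gold ring four clicks on the bench stretcher and hold it

### The arm

A 6-joint arm with a two-finger parallel gripper is mounted at the origin on the work surface. World frame = base frame: x ahead of the robot, y to its left, z up, the work surface at z = 0. Lengths are in m, angles in degrees, forces in N, time in s.
With the tool pointing down it reaches from about 0.3 to 0.875 m from the base axis. Payload 4.2 kg.
Tool frame: the origin (TCP) lies at the very end of the fingers, on their centre line; the grasp point (between the pads) lies 19 mm behind it; z points along the fingers, y is the line along which they close (so a half turn about z gives the same grasp; the last joint's range is limited). The gripper opens to 85 mm and grips with 20 to 120 N. Pads are 22 mm wide; open, the fingers measure 114 mm over their backs; the gripper's body (76 mm by 85 mm) begins 54 mm behind the grasp point. The pads swing forward as they close: fully open they stand 13 mm farther back than shut.
Start: joints at [64.63, 18.312, 89.639, -0, 72.044, -1.146], TCP at [0.236, 0.524, 0.231] pointing down, gripper open.
Joint ranges: [-177.97, 177.97], [-48.28, 115.42], [12.27, 149.76], [-77.06, 257.06], [2.81, 150.46], [-146.56, 146.56]. Speed limits (degrees/s): [147.25, 147.25, 180, 180, 180, 180].

### API

Orientations are given as [roll, pitch, yaw] about the fixed x, y, z axes, in that order (R = Rz(yaw) Ry(pitch) Rx(roll)).
In Python, from plant import r gives the robot as it stands. The module is installed in compiled form; this text tells all that it offers.
- The arm moves only by the shell command python3 -m inch 'ROWS' [FORCE]. ROWS is text: rows parted by semicolons, each of 7 numbers parted by spaces: the shift along the world's x, y, z scaled (see below), then the turn, a rotation vector about the world's x, y, z scaled (see below), then the opening, from 0 (shut) to 1 (fully open). A call has 1 to 20 rows; each row is the pose to reach, as a shift and turn from the pose commanded when the call began; what a row does not reach only later rows make up. The controller multiplies each number of a shift by 0.12 m and each number of a turn by 90 degrees. A row lasts 1/10 s, in which the tool goes at most 50 mm and 8.59 degrees, less where a joint would pass 70% of its speed; a pose out of reach is approached as far as the arm can. A call with a number of a shift or a turn outside -1 to 1 is refused whole. A call with a gripper value outside its range is refused whole. The fingers move at their own pace and stop on an object; FORCE is the grip in N (left out, the last holds). Time passes only in rows, so rows that repeat a pose let the fingers close. It gives the time, the measured TCP pose, the force, the opening and the grip force at its end, in the units of the state.
- r.get_obs(): the state, without advancing time (a new reading comes with each control period).
- r.camera(name): name is "side" or "top"; returns the picture (384x512x3 uint8, blue, green, red); there is no depth.
- r.camera_model(name): a dict with "K" (3x3 intrinsics, pixels), "T" (4x4, takes a point from camera to world coordinates). Camera axes: x right, y down, z forward; pixel columns grow to the right and rows downward; lengths in m; the calibration is good to about 2 mm. A picture is of the moment at which its call begins. camera_model takes no time and is no camera call.
- r.hand_in(): hands the job in; it is judged then, once.
The state is a dict: "clock": time; "joints": joint angles; "dq": joint speeds; "joint_efforts": joint torques, N m; "tcp_pos": TCP position; "eef_rot": TCP orientation; "wrist_force": force on the tool from outside, world axes, zero at the start; "moment": the same for the moment, N m; "finger_gap": finger opening in m; "gripper_force": force on a finger pad.
Only numpy, scipy, OpenCV 4.12 (cv2) and the standard library are available. Lean on these libraries where they do the work, as an engineer would, in place of code of your own. Each camera call takes 0.05 s, during which the arm holds its last target. There are 200 camera calls.

### The job

Pick the gold ring up from the soldering board with a light pinch, because the gold is soft and marks easily, slip it over the mandrel of the ring stretcher right down onto its seat, and let go of it. Then ease the stretcher's lever down by its handle exactly four clicks, never going on to a fifth, since a ring cannot be shrunk back. The lever springs up when released, so finish while still holding the handle down at the fourth click; leave the other things on the bench where they are.

Things in the scene. Friction and masses are not known exactly. Their poses are not given: they have to be found in the camera images.
- ring: Gold finger ring, a plain wide band: outside diameter 24 mm, inside diameter 19 mm, 8 mm high, about 20 g, lying flat on the soldering board. Origin at the centre of its underside, z up along its axis; round, so its yaw means nothing. Soft: pinch it lightly; with more than 60 N on one finger pad it is marked.
- ring_centre (a point): Centre of the gold ring, 4 mm above its underside on its axis.
- board: Soldering board, a stained grey fixed slab 100 (x) by 130 (y) by 12 mm thick, top 12 mm above the bench. Origin at the centre of its underside.
- stretcher: Dark cast-iron ring stretcher bolted to the bench. Origin at bench level under the mandrel; -y: the way the lever points, +x: the side with lever and quadrant. Base 110 (x) by 155 (y, -90 to +65) by 14 mm; column 52 x 60 mm to 114 mm; cap of 30 mm radius to 126 mm; neck 22 mm thick to 150 mm, its flat top the ring's seat; then the mandrel, a round post 16 mm thick to 176 mm, tapered to 192.
- seat (a point): Point on the mandrel's axis 154 mm above the bench, 4 mm above the seat: the centre of a ring that is fully home lies here. The mandrel is split into four steel jaws, which spread as the lever goes down and reach the bore of the ring at about the fourth click.
- lever (a joint): Angle of the lever, rad: 0 fully up (0.45 above level), where a spring returns it; grows as it is pulled down, to 0.85. Hinges about the stretcher's x. A click is 0.10 rad (20 mm at the handle). The first comes at 0.12 to 0.23. Felt at the handle: spring, 9 to 11 N; 3 to 6 N less on sliding into a notch, then a sharp rise, 6 N or more, against the next tooth: the click. Notches do not lock.
- lever_pivot (a point): Lever's hinge, in the plane of the lever: 85 mm above the bench, 47 mm towards the stretcher's +x from the mandrel's axis.
- handle: Black round rubber grip on the end of the lever, 22 mm thick and 92 mm long along the lever. Origin at its centre, on the lever's centre line 200 mm from the hinge; its -y axis points outwards along the lever. The grip is a stiff sleeve on the lever.
- quadrant: Toothed steel sector clamped on the +x side of the stretcher's column, concentric with the lever's hinge. Origin on the hinge, in the plane of the quadrant; its axes are those of the stretcher turned about x by the clamped setting (-0.05 to +0.06 rad). Seven round teeth on its outer edge, 80 mm from the hinge, 8 mm apart, leave six notches; above them a smooth stretch, the free travel.
- notch_4 (a point): The fourth notch of the quadrant (84.5 mm from the hinge): where the centre of the lever's sprung roller (6 mm thick) lies at the fourth click.
- lever_index (a point): Point fixed on the lever, in the plane of the quadrant, 84.5 mm from the hinge: where the sprung roller's centre lies when it sits in a notch. At the fourth click it coincides with notch_4.
- bowl: Small open clay bowl, 90 mm across and 42 mm high, standing on the bench; leave it alone. Origin at the centre of its underside.
- pliers: Red-handled pliers, 140 mm long and 11 mm high, lying on the bench; leave them alone. Origin at the middle, at bench level, jaws to +x.
- bench_block: Square steel bench block, 64 by 64 by 20 mm, on the bench; leave it alone. Origin at the centre of its underside.

How it is judged:
By the outcome, as a careful person would: the job done as asked, in the order asked, and still so for the second after the job is handed in, while the arm keeps its last pose, push and grip.
It also fails if it takes over 70 s, if anything falls off the work surface, if the arm or the gripper's body presses on something with over 40 N, if the wrist force passes 120 N, or if a joint passes its speed limit or range.

## Working session

There is one attempt and no reset: what is moved stays moved. The work goes in short steps, Python scripts to look and compute and a shell command to move; the robot and the scene stay as the last step left them, time stands still between calls to the robot, and variables do not carry over. Pictures are saved under pics/ and viewed, at most 12 in all, crops included, and the job is handed in when it is done.

```bash
mkdir -p pics; python3 - <<'E'
from plant import r
import cv2
for n in("side","top"):
    cv2.imwrite(f"pics/{n}0.png",r.camera(n)); m=r.camera_model(n); print(n,m["K"].round(1).tolist(),m["T"].round(4).tolist())
print(r.get_obs())
E
```

```text
side [[471.7, 0.0, 261.6], [0.0, 471.7, 190.6], [0.0, 0.0, 1.0]] [[-0.9983, -0.0432, 0.0386, 0.5115], [-0.0579, 0.715, -0.6967, 0.7046], [0.0025, -0.6978, -0.7163, 0.8952], [0.0, 0.0, 0.0, 1.0]]
top [[365.9, 0.0, 259.2], [0.0, 365.9, 184.0], [0.0, 0.0, 1.0]] [[-0.0139, -0.9974, 0.0705, 0.4949], [-0.9999, 0.0145, 0.008, -0.0476], [-0.009, -0.0704, -0.9975, 1.2111], [0.0, 0.0, 0.0, 1.0]]
{'clock': 0.1, 'joints': array([ 6.46300466e+01,  1.83464059e+01,  8.97003759e+01, -9.14014096e-04,
        7.20435773e+01, -1.14695557e+00]), 'dq': array([-0.0401385 , -0.03227624, -0.15262972,  0.05674146, -0.07178955,
       -0.04889094]), 'joint_efforts': array([-8.26881460e-04, -4.16407871e+01, -2.34707987e+01, -1.03143254e-04,
        4.83648386e-03,  4.51757778e-07]), 'tcp_pos': array([0.23574399, 0.52397733, 0.23057559]), 'eef_rot': array([-1.79909642e+02, -9.39826835e-04,  1.55777284e+02]), 'wrist_force': array([ 0.29851388, -0.04961916, -0.27813617]), 'moment': array([0.04274508, 0.00363082, 0.04187847]), 'gripper_force': 0.0, 'finger_gap': 0.08576942698281964}
```

View pics/side0.png

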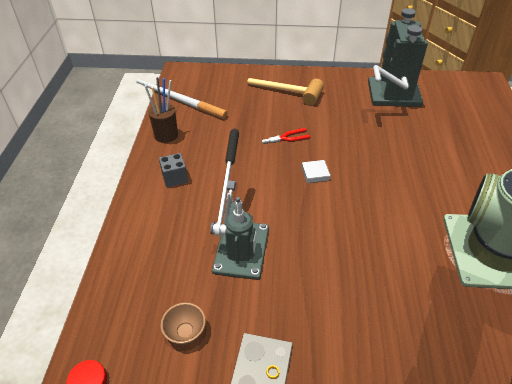

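View pics/top0.png

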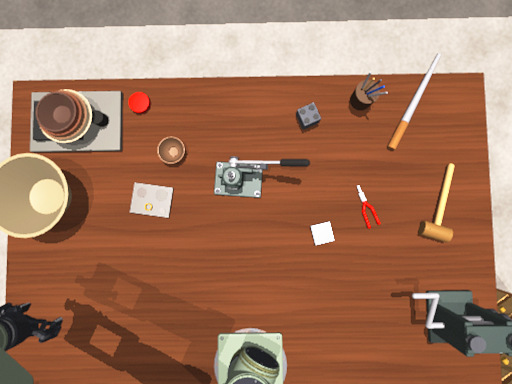

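Side view: ring near (272,372), mandrel tip near (238,203), black handle (234,145). Top view: ring (149,207), mandrel about (236,172), handle (295,162), with the lever pointing to -y. Next I'll measure these, using zoomed crops.

```bash
cat > h.py <<'E'
import numpy as np,cv2
from plant import r
def ray(n,uv):
    m=r.camera_model(n);K,T=np.array(m["K"]),np.array(m["T"])
    d=T[:3,:3]@np.linalg.solve(K,[uv[0],uv[1],1.]);return T[:3,3],d
def onz(n,uv,z):
    o,d=ray(n,uv);return o+d*(z-o[2])/d[2]
def proj(n,p):
    m=r.camera_model(n);T=np.linalg.inv(m["T"]);c=T[:3,:3]@np.array(p)+T[:3,3];q=np.array(m["K"])@c;return q[:2]/q[2]
def tri(a,b):
    A=[];B=[]
    for n,uv in(("side",a),("top",b)):
        o,d=ray(n,uv);d=d/np.linalg.norm(d);P=np.eye(3)-np.outer(d,d);A.append(P);B.append(P@o)
    return np.linalg.lstsq(np.vstack(A),np.hstack(B),rcond=None)[0]
def blob(im,lo,hi,box):
    x0,y0,x1,y1=box;h=cv2.cvtColor(im,cv2.COLOR_BGR2HSV)[y0:y1,x0:x1];m=cv2.inRange(h,lo,hi)
    n,l,s,c=cv2.connectedComponentsWithStats(m);i=1+np.argmax(s[1:,4]);cc=np.argwhere(l==i)[:,::-1]+[x0,y0]
    return s[i]+[x0,y0,0,0,0],c[i]+[x0,y0],cc
E
python3 - <<'E'
from h import *
s=cv2.imread("pics/side0.png");t=cv2.imread("pics/top0.png")
rs=blob(s,(20,150,120),(35,255,255),(255,360,290,384));rt=blob(t,(15,120,100),(35,255,255),(138,198,160,216))
print(rs[:2],rt[:2])
for n,b in(("side",rs),("top",rt)):
    x,y,w,h,_=b[0]; c=(x+w/2-.5,y+h/2-.5);print(n,c,onz(n,c,.018 if n=="top" else .018),cv2.minEnclosingCircle(b[2].astype(np.float32)))
for n,im,bx in(("side",s,(220,120,245,170)),("top",t,(276,150,315,172))):
    b=blob(im,(0,0,0),(180,255,60),bx);print(n,b[0],b[1],cv2.minAreaRect(b[2].astype(np.float32)))
a=cv2.resize(s[120:285,195:285],None,fx=3.6,fy=3.6,interpolation=cv2.INTER_CUBIC)
b=cv2.resize(t[140:210,205:320],None,fx=4,fy=4,interpolation=cv2.INTER_CUBIC)
o=np.zeros((594,324+460,3),np.uint8);o[:594,:324]=a[:594];o[:280,324:]=b
cv2.imwrite("pics/z1.png",o)
E
```

```text
(array([267, 365,  12,  14,  58]), array([272.44827586, 371.32758621])) (array([149, 203,   3,   7,   8]), array([150.25 , 206.375]))
side (np.float64(272.5), np.float64(371.5)) [0.51064109 0.32659675 0.018     ] ((272.29998779296875, 371.5), 6.50701904296875)
top (np.float64(150.0), np.float64(206.0)) [0.51230846 0.31918401 0.018     ] ((149.5, 206.0), 3.0414812564849854)
side [226 131  13  34 124] [233.88709677 148.12096774] ((234.29193115234375, 147.60105895996094), (8.214111328125, 33.1472053527832), 19.09349250793457)
top [281 160  28   6 111] [294.0990991  162.95495495] ((294.5, 162.5), (5.0, 27.0), 90.0)
```

View pics/z1.png

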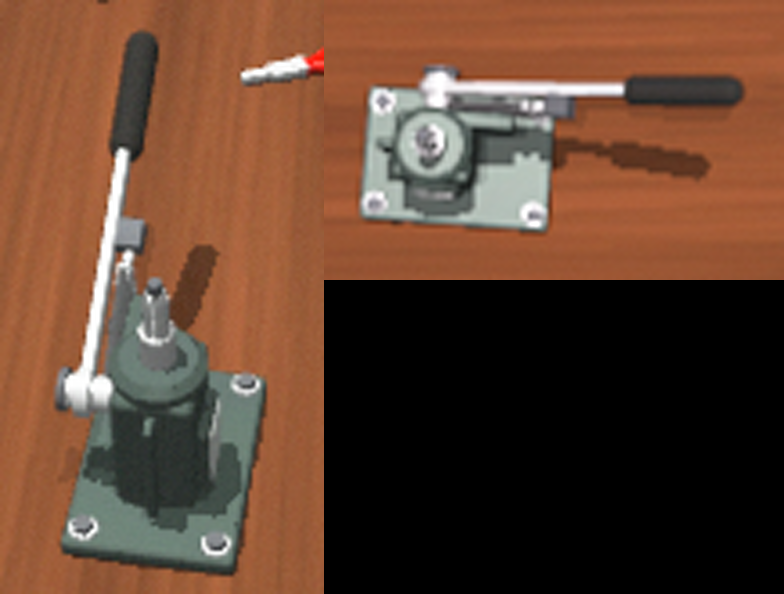

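Crop: mandrel tip at side px (237.8,199) and top px about (231.5,174.5); neck top at side (238,213); handle from side (234.7,130) to (230,163). Next I'll zoom on the ring and compute the geometry.

```bash
python3 - <<'E'
from h import *
s=cv2.imread("pics/side0.png");t=cv2.imread("pics/top0.png")
o=np.zeros((400,800,3),np.uint8)
o[:,:400]=cv2.resize(s[344:384,252:292],(400,400),interpolation=cv2.INTER_NEAREST)
o[:,400:]=cv2.resize(t[187:227,129:169],(400,400),interpolation=cv2.INTER_NEAREST)
cv2.imwrite("pics/z2.png",o)
S=lambda x,y:(195+x/3.6-.36,120+y/3.6-.36);Tp=lambda x,y:(205+(x-324)/4-.37,140+y/4-.37)
print("tip",tri(S(154,284),Tp(429,140)),onz("side",S(154,284),.192),onz("top",Tp(429,140),.192))
print("neck",onz("side",S(156,335),.150),)
for a in((83,526),(215,543),(246,383)):print("sb",onz("side",S(*a),.016))
for a in((382,101),(375,203),(534,215)):print("tb",onz("top",Tp(*a),.016))
print("hend",tri(S(143,38),Tp(740,91)),"hin",tri(S(127,155),Tp(627,90)),"hub",tri(S(82,391),Tp(438,88)))
E
```

```text
tip [0.5966549  0.03996628 0.18528484] [0.59756798 0.04613568 0.192     ] [0.59426962 0.03933714 0.192     ]
neck [0.59769584 0.0476197  0.15      ]
sb [0.64396033 0.09114848 0.016     ]
sb [0.56066959 0.09894202 0.016     ]
sb [ 0.54868621 -0.03115049  0.016     ]
tb [0.64421594 0.09276089 0.016     ]
tb [0.56030625 0.09901121 0.016     ]
tb [ 0.54862398 -0.03098074  0.016     ]
hend [ 0.62601129 -0.17917279  0.18921705] hin [ 0.63123159 -0.10169036  0.15484593] hub [0.64547644 0.04099936 0.08726799]
```

View pics/z2.png

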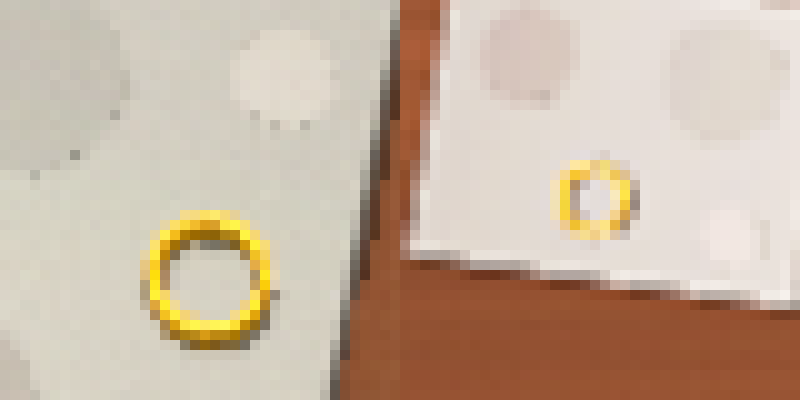

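Ring: side centre about (272.2,371.5), top centre about (148.1,206.5). The base bolts agree across the two views to within 2 mm, giving stretcher yaw about -5° and origin about (0.5975,0.043).

```bash
python3 - <<'E'
from h import *
print(tri((272.2,371.5),(148.1,206.5)),onz("side",(272.2,371.5),.016),onz("top",(148.1,206.5),.016))
R=np.array([.511,.325,.016]);o=r.get_obs();d=R-o["tcp_pos"];print(o["tcp_pos"],d/.12)
E
```

```text
[0.51099745 0.32591106 0.01632041] [0.51120643 0.32576848 0.016     ] [0.5107926  0.32601459 0.016     ]
[0.23574399 0.52397733 0.23057559] [ 2.29380007 -1.6581444  -1.78812991]
```

```bash
python3 -m inch '1 -0.83 0 0 0 -0.4 0.6;1 -0.83 0 0 0 -0.787 0.6;1 -0.83 0 0 0 -0.787 0.6;1 -0.83 0 0 0 -0.787 0.6;1 -0.83 0 0 0 -0.787 0.6;1 -0.83 0 0 0 -0.787 0.6;1 -0.83 0 0 0 -0.787 0.6;1 -0.83 0 0 0 -0.787 0.6;1 -0.83 0 0 0 -0.787 0.6;1 -0.83 0 0 0 -0.787 0.6;1 -0.83 0 0 0 -0.787 0.6' 20
python3 -m inch '1 -0.82 -1 0 0 0 0.6;1 -0.82 -1 0 0 0 0.6;1 -0.82 -1 0 0 0 0.6;1 -0.82 -1 0 0 0 0.6;1 -0.82 -1 0 0 0 0.6;1 -0.82 -1 0 0 0 0.6;1 -0.82 -1 0 0 0 0.6'
python3 -m inch '0.294 0 -0.5 0 0 0 0.6;0.294 0 -0.5 0 0 0 0.6;0.294 0 -0.5 0 0 0 0.6;0.294 0 -0.5 0 0 0 0.6;0.294 0 -0.5 0 0 0 0.6;0.294 0 -0.5 0 0 0 0.6'
```

```text
clock: 1.2
tcp_pos: [0.3558, 0.4246, 0.231]
eef_rot: [-180.0, 0.0, 85.0]
wrist_force: [0.5, -0.5, -0.4]
finger_gap: 0.0513
gripper_force: 0.0
clock: 1.9
tcp_pos: [0.4759, 0.3273, 0.1122]
eef_rot: [179.9, -0.1, 85.0]
wrist_force: [1.0, 0.4, 0.4]
finger_gap: 0.0509
gripper_force: 0.0
clock: 2.5
tcp_pos: [0.5112, 0.3272, 0.0531]
eef_rot: [179.9, -0.1, 85.0]
wrist_force: [-0.2, 0.1, -0.5]
finger_gap: 0.0508
gripper_force: 0.0
```

```bash
python3 -m inch '0 -0.01 -0.15 0 0 0 0.45;0 -0.01 -0.28 0 0 0 0.45;0 -0.01 -0.28 0 0 0 0.45;0 -0.01 -0.28 0 0 0 0.45;0 -0.01 -0.28 0 0 0 0.45'; python3 -m inch '0 0 -0.02 0 0 0 0.4;0 0 -0.03 0 0 0 0.4;0 0 -0.03 0 0 0 0.4;0 0 -0.03 0 0 0 0.4'
python3 - <<'E'
from h import *
s=r.camera("side");t=r.camera("top")
o=np.zeros((400,800,3),np.uint8)
o[:,:400]=cv2.resize(s[304:384,232:312],(400,400),interpolation=cv2.INTER_NEAREST)
o[:,400:]=cv2.resize(t[167:247,109:189],(400,400),interpolation=cv2.INTER_NEAREST)
cv2.imwrite("pics/z3.png",o)
E
```

```text
clock: 3.0
tcp_pos: [0.5118, 0.3257, 0.019]
eef_rot: [179.9, -0.1, 85.0]
wrist_force: [-0.2, -0.3, -0.6]
finger_gap: 0.0383
gripper_force: 0.0
clock: 3.4
tcp_pos: [0.5112, 0.3252, 0.0142]
eef_rot: [180.0, -0.0, 84.9]
wrist_force: [0.5, 0.6, -0.7]
finger_gap: 0.034
gripper_force: 0.0
```

View pics/z3.png

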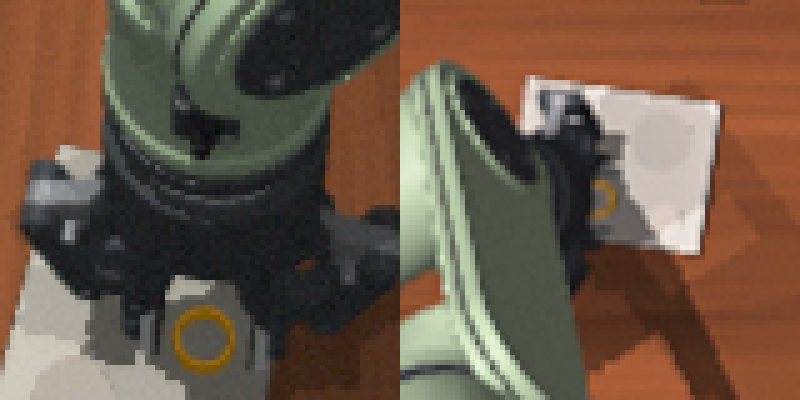

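The ring sits between the two fingers (ring at crop (205,338), fingers at about 150 and 258). I'll close at 20 N.

```bash
python3 -m inch '0 0 0 0 0 0 0.2;0 0 0 0 0 0 0.2;0 0 0 0 0 0 0.2;0 0 0 0 0 0 0.2;0 0 0 0 0 0 0.2;0 0 0 0 0 0 0.2' 20; python3 -m inch '0 0 0.1 0 0 0 0.2;0 0 0.2 0 0 0 0.2;0 0 0.2 0 0 0 0.2;0 0 0.2 0 0 0 0.2'
```

```text
clock: 4.1
tcp_pos: [0.5113, 0.3252, 0.0143]
eef_rot: [180.0, -0.0, 84.9]
wrist_force: [0.1, -0.2, 2.9]
finger_gap: 0.0226
gripper_force: 19.7
clock: 4.5
tcp_pos: [0.5115, 0.3254, 0.0389]
eef_rot: [179.9, -0.0, 84.9]
wrist_force: [-0.6, -0.1, 0.1]
finger_gap: 0.0224
gripper_force: 19.6
```

```bash
python3 -m inch '0 0 0.3 0 0 0 0.2;0 0 0.6 0 0 0 0.2;0 -0.2 1 0 0 0 0.2;0.3 -0.5 1 0 0 0 0.2;0.5 -0.8 1 0 0 0 0.2;0.72 -1 1 0 0 0 0.2;0.72 -1 1 0 0 0 0.2'; python3 -m inch '0 -0.3 0.25 0 0 0 0.2;0 -0.6 0.5 0 0 0 0.2;0 -0.9 0.52 0 0 0 0.2;0 -1 0.52 0 0 0 0.2;0 -1 0.52 0 0 0 0.2;0 -1 0.52 0 0 0 0.2'; python3 -m inch '0 -0.2 0 0 0 0 0.2;0 -0.35 0 0 0 0 0.2;0 -0.35 0 0 0 0 0.2;0 -0.35 0 0 0 0 0.2;0 -0.35 0 0 0 0 0.2;0 -0.35 0 0 0 0 0.2'
python3 - <<'E'
from h import *
s=r.camera("side");t=r.camera("top");print(r.get_obs()["tcp_pos"])
cv2.imwrite("pics/s4.png",s)
o=np.zeros((400,800,3),np.uint8)
o[:,:400]=cv2.resize(s[160:240,198:278],(400,400),interpolation=cv2.INTER_NEAREST)
o[:,400:]=cv2.resize(t[130:210,195:275],(400,400),interpolation=cv2.INTER_NEAREST)
cv2.imwrite("pics/z4.png",o)
E
```

```text
clock: 5.2
tcp_pos: [0.6003, 0.2018, 0.1577]
eef_rot: [179.9, 0.1, 84.7]
wrist_force: [-1.1, 0.6, -0.7]
finger_gap: 0.0223
gripper_force: 19.8
clock: 5.8
tcp_pos: [0.597, 0.0863, 0.2196]
eef_rot: [-179.9, -0.0, 85.0]
wrist_force: [-0.3, -0.2, -0.7]
finger_gap: 0.022
gripper_force: 19.8
clock: 6.4
tcp_pos: [0.5976, 0.0439, 0.2205]
eef_rot: [-180.0, -0.0, 85.0]
wrist_force: [-0.7, -0.2, -1.0]
finger_gap: 0.0225
gripper_force: 19.8
[0.59760477 0.04374107 0.22053521]
```

View pics/z4.png

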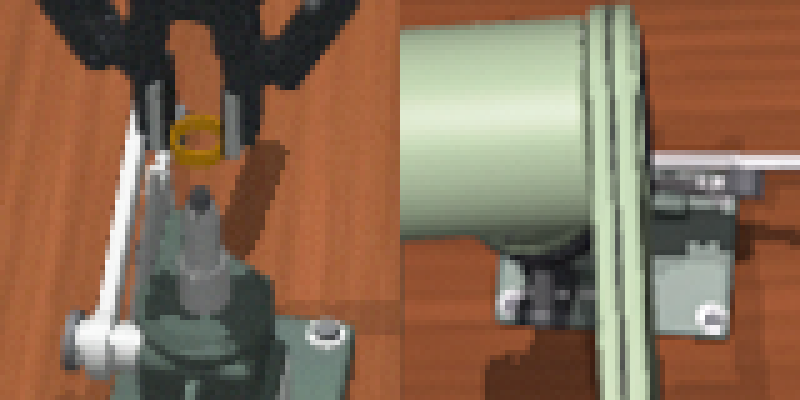

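```bash
python3 - <<'E'
from h import *
S=lambda x,y:(198+x/5-.5,160+y/5-.5)
print("ring",onz("side",S(196,140),.2223))
for p in((.5975,.043),(.5985,.046)):
  for z in(.192,.176,.150):print(p,z,(proj("side",(*p,z))+.5-[198,160])*5)
s=cv2.imread("pics/s4.png");h=cv2.cvtColor(s,cv2.COLOR_BGR2HSV)
b=blob(s,(12,120,60),(28,255,255),(228,180,246,196));print(b[0],b[1])
g=cv2.cvtColor(s,cv2.COLOR_BGR2GRAY)
for y in(198,200,202,204,206,208,210,213,215,218,220):print(y,g[y,230:248])
E
```

```text
ring [0.5981382  0.04435068 0.2223    ]
(0.5975, 0.043) 0.192 [200.46923076 189.59916884]
(0.5975, 0.043) 0.176 [201.77810869 216.08861369]
(0.5975, 0.043) 0.15 [203.84092115 257.83640098]
(0.5985, 0.046) 0.192 [197.35227876 194.80386965]
(0.5985, 0.046) 0.176 [198.70045464 221.28788557]
(0.5985, 0.046) 0.15 [200.82506529 263.02444458]
[232 182  11  13  97] [237.15463918 187.87628866]
198 [103 105 106  98  94  91  76  69  67  74 102 109 112 111  81  69  71  64]
200 [ 94  98 113  98  94  91  63  57  57  51 104 110 110 113  76  64  64  67]
202 [ 93  85 106 109 100 110 125  83  73 106 105 113 113  74  68  68  69  65]
204 [ 95 113 109 108 102 104 109 104 114 112 110 102  73  68  65  66  65  67]
206 [ 86 103 108 105 104 103 108 110 108 107 105  97  73  66  63  69  67  65]
208 [114 108 107 107  92 102 104 107 109 110 109  93  79  66  70  69  65  65]
210 [103 107 108 108 111 105 104 109 108 110 108 103 118 103  74  70  68  64]
213 [ 96 106 105 104 129 116 109 117 112 111 108 122 126 105 103 109 104  95]
215 [ 58  59  68  77  99 105 143 127 120 122 111 103 103 101  74  69  64  61]
218 [ 61  59  57  66  97 104 108 107 109 106 107 104 103  99  64  56  57  58]
220 [ 56  58  59  57  96 104 107 109 109 110 107 104 101  82  61  57  61  56]
```

```bash
python3 - <<'E'
from h import *
s=cv2.imread("pics/side0.png");t=cv2.imread("pics/top0.png")
o=np.zeros((600,800,3),np.uint8)
o[:,:400]=cv2.resize(s[190:250,218:258],(400,600),interpolation=cv2.INTER_NEAREST)
o[:400,400:]=cv2.resize(t[155:195,212:252],(400,400),interpolation=cv2.INTER_NEAREST)
th=np.linspace(0,6.283,60)
for (x,y),c in(((.5975,.043),(0,0,255)),((.597,.047),(255,255,0))):
  for z,rad in((.126,.03),(.15,.011),(.192,.003)):
    for a in th:
      p=(x+rad*np.cos(a),y+rad*np.sin(a),z)
      u=(proj("side",p)+.5-[218,190])*10
      if 0<=u[0]<400 and 0<=u[1]<600:cv2.circle(o,tuple(int(v) for v in u),1,c,-1)
      u=(proj("top",p)+.5-[212,155])*10+[400,0]
      if 400<=u[0]<800:cv2.circle(o,tuple(int(v) for v in u),1,c,-1)
cv2.imwrite("pics/z5.png",o)
E
```

```text
(no output)
```

View pics/z5.png

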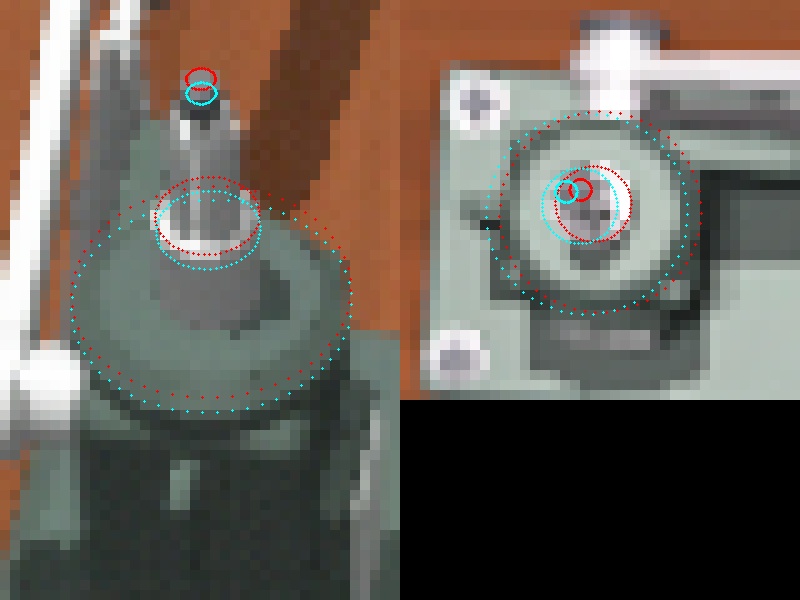

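The red model (0.5975,0.043) fits the neck rim in both views: side (204,215), top (595,203). The ring in hand is about 1.5 mm too far toward +y, so I'll shift it and lower in steps.

```bash
python3 -m inch '0 -0.0125 -0.1 0 0 0 0.2;0 -0.0125 -0.2 0 0 0 0.2;0 -0.0125 -0.2 0 0 0 0.2;0 -0.0125 -0.2 0 0 0 0.2' |grep -E 'pos|wr'; python3 -m inch '0 0 -0.02 0 0 0 0.2;0 0 -0.04 0 0 0 0.2;0 0 -0.06 0 0 0 0.2;0 0 -0.06 0 0 0 0.2' |grep -E 'pos|wr';  python3 -m inch '0 0 -0.02 0 0 0 0.2;0 0 -0.04 0 0 0 0.2;0 0 -0.06 0 0 0 0.2;0 0 -0.06 0 0 0 0.2' |grep -E 'pos|wr|gap'
python3 - <<'E'
from h import *
s=r.camera("side")
cv2.imwrite("pics/z6.png",cv2.resize(s[170:235,208:268],(600,600*65//60)[:2],interpolation=cv2.INTER_NEAREST)[:600])
E
```

```text
tcp_pos: [0.5972, 0.0417, 0.1957]
wrist_force: [0.4, 0.2, 0.9]
tcp_pos: [0.5974, 0.0417, 0.189]
wrist_force: [0.7, 0.2, -0.5]
tcp_pos: [0.5974, 0.0417, 0.1816]
wrist_force: [1.0, 0.0, 0.5]
finger_gap: 0.0222
```

View pics/z6.png

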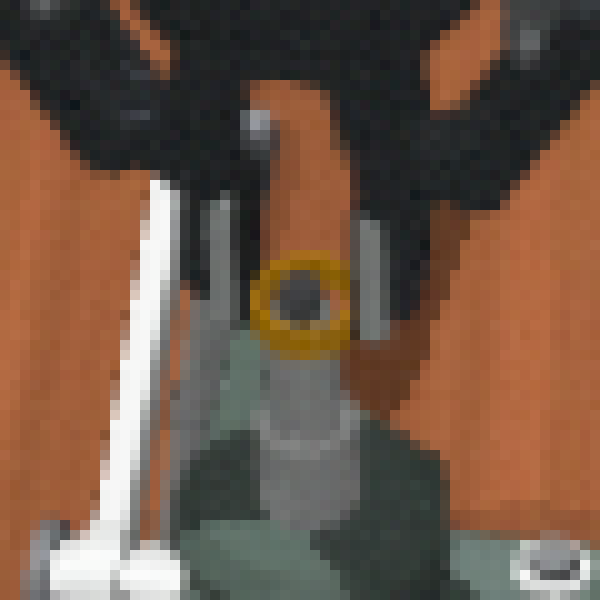

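The ring (crop centre (302,305)) now encircles the mandrel tip (300,297), with no contact force. I'll continue down.

```bash
for i in 1; do python3 -m inch '0 0 -0.02 0 0 0 0.2;0 0 -0.04 0 0 0 0.2;0 0 -0.06 0 0 0 0.2;0 0 -0.06 0 0 0 0.2' |grep -E 'pos|wr';  python3 -m inch '0 0 -0.02 0 0 0 0.2;0 0 -0.04 0 0 0 0.2;0 0 -0.06 0 0 0 0.2;0 0 -0.06 0 0 0 0.2' |grep -E 'pos|wr|gap';  python3 -m inch '0 0 -0.02 0 0 0 0.2;0 0 -0.04 0 0 0 0.2;0 0 -0.06 0 0 0 0.2;0 0 -0.06 0 0 0 0.2' |grep -E 'pos|wr|gap';done
```

```text
tcp_pos: [0.5975, 0.0417, 0.1745]
wrist_force: [-0.2, 0.7, -1.0]
tcp_pos: [0.5975, 0.0417, 0.1673]
wrist_force: [-0.3, 0.3, 0.5]
finger_gap: 0.0221
tcp_pos: [0.5975, 0.0417, 0.1601]
wrist_force: [-0.4, 0.8, 0.5]
finger_gap: 0.0223
```

```bash
python3 -m inch '0 0 -0.02 0 0 0 0.2;0 0 -0.04 0 0 0 0.2;0 0 -0.04 0 0 0 0.2' |grep -E 'pos|wr';  python3 -m inch '0 0 -0.01 0 0 0 0.2;0 0 -0.015 0 0 0 0.2;0 0 -0.015 0 0 0 0.2' |grep -E 'pos|wr|gap';  python3 -m inch '0 0 -0.01 0 0 0 0.2;0 0 -0.015 0 0 0 0.2;0 0 -0.015 0 0 0 0.2' |grep -E 'pos|wr|gap'
```

```text
tcp_pos: [0.5975, 0.0417, 0.1554]
wrist_force: [-0.4, -0.2, -1.0]
tcp_pos: [0.5976, 0.0417, 0.1539]
wrist_force: [0.5, 0.7, 0.0]
finger_gap: 0.0226
tcp_pos: [0.5976, 0.0417, 0.1523]
wrist_force: [0.1, 0.0, 1.5]
finger_gap: 0.0224
```

```bash
python3 -m inch '0 0 -0.008 0 0 0 0.2;0 0 -0.008 0 0 0 0.2' |grep -E 'pos|wr';  python3 -m inch '0 0 -0.008 0 0 0 0.2;0 0 -0.008 0 0 0 0.2' |grep -E 'pos|wr|gap'
```

```text
tcp_pos: [0.5976, 0.0416, 0.1522]
wrist_force: [-2.0, -0.6, 6.0]
tcp_pos: [0.5977, 0.0416, 0.152]
wrist_force: [-3.5, -0.7, 9.9]
finger_gap: 0.0225
```

It's seated: contact comes at the expected height of 0.152. Now release, raise and check.

```bash
python3 -m inch '0 0 0.01 0 0 0 0.35;0 0 0.01 0 0 0 0.45;0 0 0.01 0 0 0 0.5;0 0 0.01 0 0 0 0.5;0 0 0.01 0 0 0 0.5' |grep -E 'pos|wr|gap'; python3 -m inch '0 0 0.1 0 0 0 0.5;0 0 0.3 0 0 0 0.5;0 0 0.6 0 0 0 0.5;0 0 1 0 0 0 0.5;0 0 1 0 0 0 0.5;0 0 1 0 0 0 0.5;0 0 1 0 0 0 0.5' |grep -E 'pos|wr|gap'
python3 - <<'E'
from h import *
s=r.camera("side");cv2.imwrite("pics/s7.png",s)
b=blob(s,(12,120,60),(28,255,255),(222,180,256,236));print(b[0],b[1],proj("side",(.5977,.043,.154)))
cv2.imwrite("pics/z7.png",cv2.resize(s[110:250,190:290],(560,784),interpolation=cv2.INTER_NEAREST)[200:784])
h0=cv2.imread("pics/side0.png")
for p in((.6260,-.1792,.1892),):print(proj("side",p))
# predicted handle points from geometry
ps=np.radians(-5);ex=np.array([np.cos(ps),np.sin(ps),0]);ey=np.array([-np.sin(ps),np.cos(ps),0]);O=np.array([.5978,.043,0])
for L in(.154,.2,.246):
    P=O+.047*ex+[0,0,.085]+L*(-ey*np.cos(.45)+np.array([0,0,1])*np.sin(.45));print(L,P.round(4),proj("side",P),proj("top",P))
E
```

```text
tcp_pos: [0.5975, 0.0417, 0.1511]
wrist_force: [0.3, 0.4, -0.7]
finger_gap: 0.0429
tcp_pos: [0.597, 0.0416, 0.2708]
wrist_force: [0.4, 0.3, 0.1]
finger_gap: 0.0429
[233 202  17  13  65] [240.72307692 209.72307692] [238.11125446 209.79882941]
[234.42710345 130.20111253]
0.154 [ 0.6325 -0.0992  0.152 ] [228.87772926 164.24437733] [279.49539073 162.16862585]
0.2 [ 0.6289 -0.1405  0.172 ] [231.86309387 146.19974491] [294.29355724 162.29880848]
0.246 [ 0.6253 -0.1818  0.192 ] [234.77272895 128.61284939] [309.68507326 162.43421093]
```

View pics/z7.png

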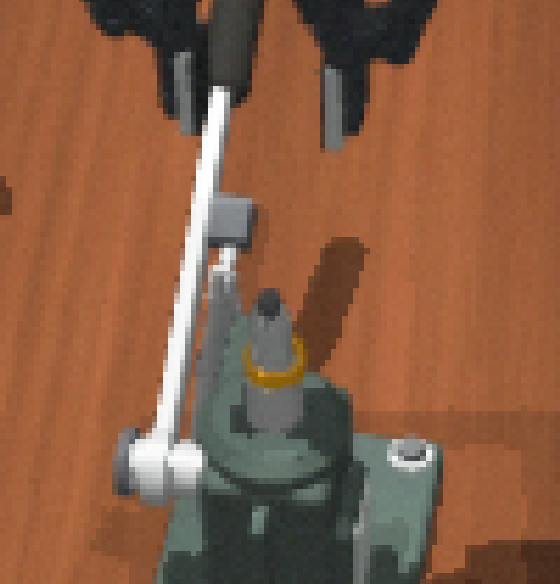

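The ring sits home on the neck (crop (275,363)), and the lever model matches the handle pixels to within 2 px. Next I'll move to the handle, tilted square to the lever.

```bash
python3 -m inch '0.1 -0.3 0 -0.09 0.008 0 0.6;0.2 -0.6 0 -0.18 0.016 0 0.6;0.286 -0.833 0 -0.2854 0.025 0 0.6;0.286 -0.833 0 -0.2854 0.025 0 0.6;0.286 -0.833 0 -0.2854 0.025 0 0.6;0.286 -0.833 0 -0.2854 0.025 0 0.6;0.286 -0.833 0 -0.2854 0.025 0 0.6' |grep -E 'pos|wr|rot'; python3 -m inch '0 -0.25 -0.15 0 0 0 0.6;0 -0.45 -0.333 0 0 0 0.6;0 -0.45 -0.333 0 0 0 0.6;0 -0.45 -0.333 0 0 0 0.6;0 -0.45 -0.333 0 0 0 0.6' |grep -E 'pos|wr|rot|gap'
python3 - <<'E'
from h import *
print((np.array([.6283,-.147,.1585])-r.get_obs()["tcp_pos"])/.12)
s=r.camera("side");t=r.camera("top")
o=np.zeros((600,800,3),np.uint8);o[:,:400]=cv2.resize(s[90:210,190:270],(400,600));o[:400,400:]=cv2.resize(t[122:202,250:330],(400,400))
cv2.imwrite("pics/z8.png",o)
E
```

```text
tcp_pos: [0.6316, -0.0582, 0.272]
eef_rot: [179.9, 25.7, 84.9]
wrist_force: [-0.7, -0.6, 0.5]
tcp_pos: [0.6324, -0.1117, 0.2328]
eef_rot: [179.8, 25.7, 84.9]
wrist_force: [0.3, 1.1, 0.4]
finger_gap: 0.0516
[-0.03444566 -0.2939803  -0.61913885]
```

View pics/z8.png

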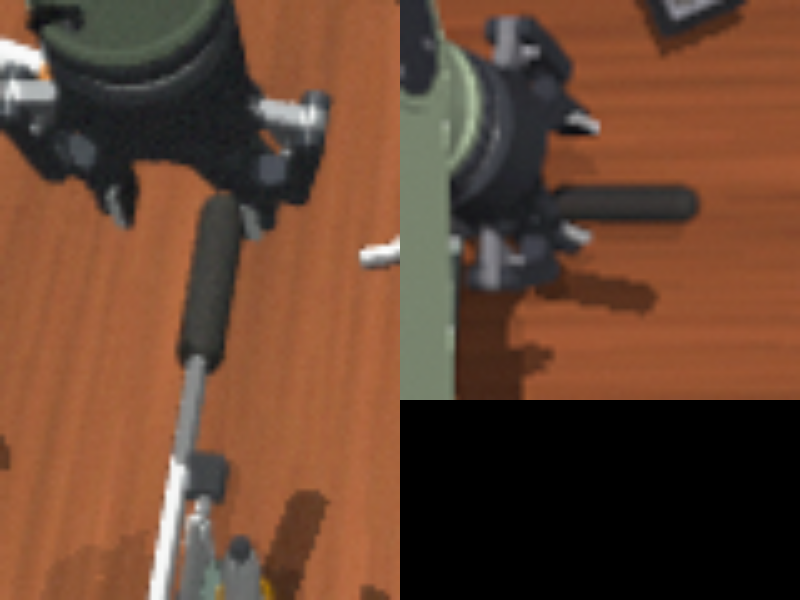

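```bash
python3 - <<'E'
from h import *
A=tri((214.5,132.5),(288.5,147.1));B=tri((240,136.5),(286.5,169.5));print(A,B,(A+B)/2,r.get_obs()["tcp_pos"])
T=r.get_obs()["tcp_pos"];print(proj("side",T),proj("top",T))
# handle end & axis from this picture
S=lambda x,y:(190+x/5-.4,90+y/5-.4);P=lambda x,y:(250+(x-400)/5-.4,122+y/5-.4)
print("end",tri(S(222,197),P(697,203)))
E
```

```text
[ 0.66361869 -0.12071741  0.22717767] [ 0.60435123 -0.1143431   0.22362049] [ 0.63398496 -0.11753025  0.22539908] [ 0.63251909 -0.11145912  0.23272424]
[227.7536062 133.7025799] [285.42946292 158.21341369]
end [ 0.62647168 -0.17982532  0.19223415]
```

```bash
python3 -m inch '-0.025 -0.07 -0.15 0 0 0 0.6;-0.03 -0.17 -0.36 0 0 0 0.6;-0.03 -0.23 -0.48 0 0 0 0.6;-0.03 -0.294 -0.62 0 0 0 0.6;-0.03 -0.294 -0.62 0 0 0 0.6;-0.03 -0.294 -0.62 0 0 0 0.6' |grep -E 'pos|wr|rot'; python3 -m inch '0 0 0 0 0 0 0.4;0 0 0 0 0 0 0.3;0 0 0 0 0 0 0.15;0 0 0 0 0 0 0.1;0 0 0 0 0 0 0.1;0 0 0 0 0 0 0.1' 30
python3 - <<'E'
from h import *
s=r.camera("side");cv2.imwrite("pics/s9.png",s);o=r.get_obs();print(o["tcp_pos"],o["wrist_force"],o["moment"])
ps=np.radians(-5);ey=np.array([-np.sin(ps),np.cos(ps),0]);ex=np.array([np.cos(ps),np.sin(ps),0])
# increments of TCP shift for lever rotation q from now about pivot
piv=np.array([.5978,.043,.085])+.047*ex;v=o["tcp_pos"]-piv
from scipy.spatial.transform import Rotation as R
for q in(.05,.10,.15,.2,.25,.3,.35,.4,.45,.5,.55):print(q,((R.from_rotvec(ex*q).apply(v)-v)/.12).round(3),(np.degrees(q)/90*ex).round(3))
print(v@ey,v@ex,v[2])
E
```

```text
tcp_pos: [0.6288, -0.147, 0.1578]
eef_rot: [179.9, 25.8, 84.9]
wrist_force: [0.3, -0.3, 0.5]
clock: 14.0
tcp_pos: [0.6291, -0.1471, 0.1582]
eef_rot: [179.8, 25.8, 84.9]
wrist_force: [0.8, 3.6, 5.4]
finger_gap: 0.0208
gripper_force: 29.4
[ 0.62915664 -0.14710368  0.15824379] [0.64983464 2.3503529  5.60523125] [ 0.30920233 -0.06784931  0.03401243]
0.05 [-0.002 -0.028 -0.079] [ 0.032 -0.003  0.   ]
0.1 [-0.005 -0.053 -0.158] [ 0.063 -0.006  0.   ]
0.15 [-0.006 -0.073 -0.239] [ 0.095 -0.008  0.   ]
0.2 [-0.008 -0.09  -0.321] [ 0.127 -0.011  0.   ]
0.25 [-0.009 -0.102 -0.404] [ 0.159 -0.014  0.   ]
0.3 [-0.01  -0.11  -0.487] [ 0.19  -0.017  0.   ]
0.35 [-0.01  -0.115 -0.57 ] [ 0.222 -0.019  0.   ]
0.4 [-0.01  -0.114 -0.654] [ 0.254 -0.022  0.   ]
0.45 [-0.01  -0.11  -0.737] [ 0.285 -0.025  0.   ]
0.5 [-0.009 -0.102 -0.82 ] [ 0.317 -0.028  0.   ]
0.55 [-0.008 -0.089 -0.903] [ 0.349 -0.031  0.   ]
-0.18664736473962615 0.0008059472612154627 0.07324379226832974
```

```bash
cat > m.py <<'E'
from h import *
ps=np.radians(-5);ey=np.array([-np.sin(ps),np.cos(ps),0]);ex=np.array([np.cos(ps),np.sin(ps),0]);z=np.array([0,0,1.])
piv=np.array([.5978,.043,.085])+.047*ex
P=[];F=[]
for i in range(3):
    r.camera("side");o=r.get_obs();P.append(o["tcp_pos"]);F.append(o["wrist_force"])
p=np.mean(P,0)-piv;f=np.mean(F,0)
a0=np.arctan2(.07324,.18665);q=a0-np.arctan2(p[2],-p@ey);e=.45-q
t=z*np.cos(e)+ey*np.sin(e);u=-ey*np.cos(e)+z*np.sin(e)
print(f"t={o['clock']:.2f} q={q:.4f} up={f@t:.1f} out={f@u:.1f} side={f@ex:.1f} grip={o['gripper_force']:.0f} L={np.hypot(p[2],p@ey):.4f}")
E
python3 m.py
python3 -m inch '-0.001 -0.011 -0.032 0.013 -0.001 0 0.1;-0.001 -0.011 -0.032 0.013 -0.001 0 0.1'>/dev/null;python3 m.py
python3 -m inch '-0.001 -0.011 -0.032 0.013 -0.001 0 0.1;-0.001 -0.011 -0.032 0.013 -0.001 0 0.1'>/dev/null;python3 m.py
python3 -m inch '-0.001 -0.011 -0.032 0.013 -0.001 0 0.1;-0.001 -0.011 -0.032 0.013 -0.001 0 0.1'>/dev/null;python3 m.py
python3 -m inch '-0.001 -0.010 -0.032 0.013 -0.001 0 0.1;-0.001 -0.010 -0.032 0.013 -0.001 0 0.1'>/dev/null;python3 m.py
python3 -m inch '-0.001 -0.009 -0.032 0.013 -0.001 0 0.1;-0.001 -0.009 -0.032 0.013 -0.001 0 0.1'>/dev/null;python3 m.py
```

```text
t=14.20 q=0.0001 up=6.4 out=-0.7 side=0.3 grip=29 L=0.2005
t=14.55 q=0.0181 up=8.7 out=-0.2 side=-0.3 grip=30 L=0.2005
t=14.90 q=0.0377 up=9.3 out=-0.6 side=-1.0 grip=30 L=0.2004
t=15.25 q=0.0580 up=9.7 out=-1.2 side=-1.0 grip=30 L=0.2004
t=15.60 q=0.0778 up=9.8 out=-1.2 side=-0.7 grip=30 L=0.2004
t=15.95 q=0.0971 up=10.5 out=-1.7 side=-1.1 grip=30 L=0.2004
```

```bash
python3 -m inch '0 -0.004 -0.016 0.0064 -0.0006 0 0.1;0 -0.004 -0.016 0.0064 -0.0006 0 0.1'>/dev/null;python3 m.py
python3 -m inch '0 -0.004 -0.016 0.0064 -0.0006 0 0.1;0 -0.004 -0.016 0.0064 -0.0006 0 0.1'>/dev/null;python3 m.py
python3 -m inch '0 -0.004 -0.016 0.0064 -0.0006 0 0.1;0 -0.004 -0.016 0.0064 -0.0006 0 0.1'>/dev/null;python3 m.py
python3 -m inch '-0.001 -0.004 -0.016 0.0064 -0.0006 0 0.1;-0.001 -0.004 -0.016 0.0064 -0.0006 0 0.1'>/dev/null;python3 m.py
python3 -m inch '0 -0.004 -0.016 0.0064 -0.0006 0 0.1;0 -0.004 -0.016 0.0064 -0.0006 0 0.1'>/dev/null;python3 m.py
python3 -m inch '0 -0.003 -0.016 0.0064 -0.0006 0 0.1;0 -0.003 -0.016 0.0064 -0.0006 0 0.1'>/dev/null;python3 m.py
python3 -m inch '0 -0.003 -0.016 0.0064 -0.0006 0 0.1;0 -0.003 -0.016 0.0064 -0.0006 0 0.1'>/dev/null;python3 m.py
python3 -m inch '0 -0.003 -0.016 0.0064 -0.0006 0 0.1;0 -0.003 -0.016 0.0064 -0.0006 0 0.1'>/dev/null;python3 m.py
```

```text
t=16.30 q=0.1070 up=10.4 out=-1.3 side=-0.8 grip=30 L=0.2004
t=16.65 q=0.1179 up=9.0 out=-1.1 side=-0.7 grip=30 L=0.2004
t=17.00 q=0.1291 up=7.3 out=-0.6 side=-0.5 grip=30 L=0.2004
t=17.35 q=0.1398 up=7.4 out=-1.0 side=-0.4 grip=30 L=0.2004
t=17.70 q=0.1497 up=7.1 out=-1.4 side=0.1 grip=30 L=0.2004
t=18.05 q=0.1587 up=7.8 out=-1.4 side=-0.5 grip=30 L=0.2003
t=18.40 q=0.1674 up=9.0 out=-2.0 side=-0.5 grip=30 L=0.2003
t=18.75 q=0.1759 up=9.9 out=-1.8 side=-1.6 grip=30 L=0.2003
```

```bash
python3 -m inch '0 -0.003 -0.016 0.0064 -0.0006 0 0.1;0 -0.003 -0.016 0.0064 -0.0006 0 0.1'>/dev/null;python3 m.py
python3 -m inch '0 -0.003 -0.016 0.0064 -0.0006 0 0.1;0 -0.003 -0.016 0.0064 -0.0006 0 0.1'>/dev/null;python3 m.py
python3 -m inch '0 -0.003 -0.016 0.0064 -0.0006 0 0.1;0 -0.003 -0.016 0.0064 -0.0006 0 0.1'>/dev/null;python3 m.py
python3 -m inch '0 -0.003 -0.016 0.0064 -0.0006 0 0.1;0 -0.003 -0.016 0.0064 -0.0006 0 0.1'>/dev/null;python3 m.py
python3 -m inch '0 -0.003 -0.016 0.0064 -0.0006 0 0.1;0 -0.003 -0.016 0.0064 -0.0006 0 0.1'>/dev/null;python3 m.py
python3 -m inch '0 -0.002 -0.016 0.0064 -0.0006 0 0.1;0 -0.002 -0.016 0.0064 -0.0006 0 0.1'>/dev/null;python3 m.py
```

```text
t=19.10 q=0.1843 up=11.1 out=-1.5 side=-2.2 grip=30 L=0.2003
t=19.45 q=0.1930 up=12.4 out=-1.8 side=-2.4 grip=30 L=0.2002
t=19.80 q=0.2029 up=12.1 out=-1.8 side=-2.0 grip=30 L=0.2003
t=20.15 q=0.2141 up=11.3 out=-1.7 side=-1.7 grip=30 L=0.2003
t=20.50 q=0.2255 up=9.7 out=-2.3 side=-1.7 grip=30 L=0.2003
t=20.85 q=0.2366 up=8.3 out=-1.9 side=-0.9 grip=30 L=0.2003
```

Clear pattern: first drop at 0.11–0.15, rise at 0.16–0.19 (click 1, within the allowed 0.12–0.23), crest passed at about 0.20. I'll continue to click 2.

```bash
python3 -m inch '0 -0.002 -0.016 0.0064 -0.0006 0 0.1;0 -0.002 -0.016 0.0064 -0.0006 0 0.1'>/dev/null;python3 m.py
python3 -m inch '0 -0.002 -0.016 0.0064 -0.0006 0 0.1;0 -0.002 -0.016 0.0064 -0.0006 0 0.1'>/dev/null;python3 m.py
python3 -m inch '0 -0.002 -0.016 0.0064 -0.0006 0 0.1;0 -0.002 -0.016 0.0064 -0.0006 0 0.1'>/dev/null;python3 m.py
python3 -m inch '0 -0.002 -0.016 0.0064 -0.0006 0 0.1;0 -0.002 -0.016 0.0064 -0.0006 0 0.1'>/dev/null;python3 m.py
python3 -m inch '0 -0.002 -0.016 0.0064 -0.0006 0 0.1;0 -0.002 -0.016 0.0064 -0.0006 0 0.1'>/dev/null;python3 m.py
python3 -m inch '0 -0.002 -0.017 0.0064 -0.0006 0 0.1;0 -0.002 -0.017 0.0064 -0.0006 0 0.1'>/dev/null;python3 m.py
python3 -m inch '0 -0.001 -0.017 0.0064 -0.0006 0 0.1;0 -0.001 -0.017 0.0064 -0.0006 0 0.1'>/dev/null;python3 m.py
python3 -m inch '0 -0.001 -0.017 0.0064 -0.0006 0 0.1;0 -0.001 -0.017 0.0064 -0.0006 0 0.1'>/dev/null;python3 m.py
```

```text
t=21.20 q=0.2470 up=7.6 out=-2.3 side=-0.6 grip=30 L=0.2003
t=21.55 q=0.2563 up=7.8 out=-1.5 side=-1.2 grip=30 L=0.2002
t=21.90 q=0.2650 up=8.8 out=-2.6 side=-1.3 grip=30 L=0.2002
t=22.25 q=0.2734 up=10.1 out=-2.8 side=-1.4 grip=30 L=0.2002
t=22.60 q=0.2819 up=10.7 out=-3.6 side=-1.5 grip=30 L=0.2002
t=22.95 q=0.2910 up=12.1 out=-3.5 side=-2.6 grip=30 L=0.2002
t=23.30 q=0.3006 up=13.1 out=-3.2 side=-2.8 grip=30 L=0.2002
t=23.65 q=0.3120 up=11.4 out=-2.8 side=-2.2 grip=30 L=0.2002
```

```bash
python3 -m inch '0 -0.001 -0.016 0.0064 -0.0006 0 0.1;0 -0.001 -0.016 0.0064 -0.0006 0 0.1'>/dev/null;python3 m.py
python3 -m inch '0 -0.001 -0.016 0.0064 -0.0006 0 0.1;0 -0.001 -0.016 0.0064 -0.0006 0 0.1'>/dev/null;python3 m.py
python3 -m inch '0 -0.001 -0.016 0.0064 -0.0006 0 0.1;0 -0.001 -0.016 0.0064 -0.0006 0 0.1'>/dev/null;python3 m.py
python3 -m inch '0 0 -0.016 0.0064 -0.0006 0 0.1;0 0 -0.016 0.0064 -0.0006 0 0.1'>/dev/null;python3 m.py
python3 -m inch '0 0 -0.016 0.0064 -0.0006 0 0.1;0 0 -0.016 0.0064 -0.0006 0 0.1'>/dev/null;python3 m.py
python3 -m inch '0 0 -0.017 0.0064 -0.0006 0 0.1;0 0 -0.017 0.0064 -0.0006 0 0.1'>/dev/null;python3 m.py
python3 -m inch '0 0 -0.017 0.0064 -0.0006 0 0.1;0 0 -0.017 0.0064 -0.0006 0 0.1'>/dev/null;python3 m.py
python3 -m inch '0 0 -0.017 0.0064 -0.0006 0 0.1;0 0 -0.017 0.0064 -0.0006 0 0.1'>/dev/null;python3 m.py
python3 -m inch '0 0 -0.017 0.0064 -0.0006 0 0.1;0 0 -0.017 0.0064 -0.0006 0 0.1'>/dev/null;python3 m.py
```

```text
t=24.00 q=0.3231 up=10.8 out=-3.1 side=-2.0 grip=30 L=0.2002
t=24.35 q=0.3341 up=9.1 out=-2.5 side=-2.0 grip=30 L=0.2002
t=24.70 q=0.3449 up=8.1 out=-3.1 side=-1.8 grip=30 L=0.2002
t=25.05 q=0.3542 up=8.6 out=-4.1 side=-1.5 grip=30 L=0.2002
t=25.40 q=0.3629 up=9.5 out=-3.8 side=-1.7 grip=30 L=0.2001
t=25.75 q=0.3718 up=9.9 out=-3.5 side=-2.0 grip=30 L=0.2001
t=26.10 q=0.3807 up=11.8 out=-3.9 side=-2.0 grip=30 L=0.2001
t=26.45 q=0.3896 up=12.1 out=-3.7 side=-2.8 grip=30 L=0.2001
t=26.80 q=0.3989 up=13.6 out=-3.7 side=-2.6 grip=30 L=0.2001
```

```bash
python3 -m inch '0 0 -0.016 0.0064 -0.0006 0 0.1;0 0 -0.016 0.0064 -0.0006 0 0.1'>/dev/null;python3 m.py
python3 -m inch '0 0.001 -0.016 0.0064 -0.0006 0 0.1;0 0.001 -0.016 0.0064 -0.0006 0 0.1'>/dev/null;python3 m.py
python3 -m inch '0 0.001 -0.016 0.0064 -0.0006 0 0.1;0 0.001 -0.016 0.0064 -0.0006 0 0.1'>/dev/null;python3 m.py
python3 -m inch '0 0.001 -0.016 0.0064 -0.0006 0 0.1;0 0.001 -0.016 0.0064 -0.0006 0 0.1'>/dev/null;python3 m.py
python3 -m inch '0 0.001 -0.016 0.0064 -0.0006 0 0.1;0 0.001 -0.016 0.0064 -0.0006 0 0.1'>/dev/null;python3 m.py
```

```text
t=27.15 q=0.4094 up=13.1 out=-4.5 side=-2.4 grip=30 L=0.2001
t=27.50 q=0.4203 up=11.0 out=-4.2 side=-2.4 grip=30 L=0.2001
t=27.85 q=0.4313 up=9.6 out=-4.1 side=-1.3 grip=30 L=0.2001
t=28.20 q=0.4422 up=9.0 out=-4.4 side=-1.2 grip=30 L=0.2002
t=28.55 q=0.4519 up=8.1 out=-4.5 side=-1.2 grip=30 L=0.2002
```

```bash
python3 -m inch '0 0.001 -0.015 0.006 -0.0006 0 0.1;0 0.001 -0.015 0.006 -0.0006 0 0.1'>/dev/null;python3 m.py
python3 -m inch '0 0.001 -0.012 0.005 -0.0004 0 0.1;0 0.001 -0.012 0.005 -0.0004 0 0.1'>/dev/null;python3 m.py
```

```text
t=28.90 q=0.4600 up=9.4 out=-4.4 side=-1.5 grip=30 L=0.2001
t=29.25 q=0.4665 up=10.1 out=-5.0 side=-1.0 grip=30 L=0.2001
```

```bash
python3 -m inch '0 0 -0.009 0.004 -0.0003 0 0.1;0 0 -0.009 0.004 -0.0003 0 0.1'>/dev/null;python3 m.py
python3 -m inch '0 0 0 0 0 0 0.1;0 0 0 0 0 0 0.1;0 0 0 0 0 0 0.1;0 0 0 0 0 0 0.1;0 0 0 0 0 0 0.1'>/dev/null;python3 m.py
python3 - <<'E'
from h import *
s=r.camera("side");o=cv2.resize(s[110:250,180:280],(560,784))[:];cv2.imwrite("pics/z10.png",cv2.resize(o,(428,600)))
E
```

```text
t=29.60 q=0.4713 up=10.8 out=-4.8 side=-1.6 grip=30 L=0.2001
t=30.25 q=0.4711 up=10.7 out=-5.3 side=-2.0 grip=30 L=0.2001
```

View pics/z10.png

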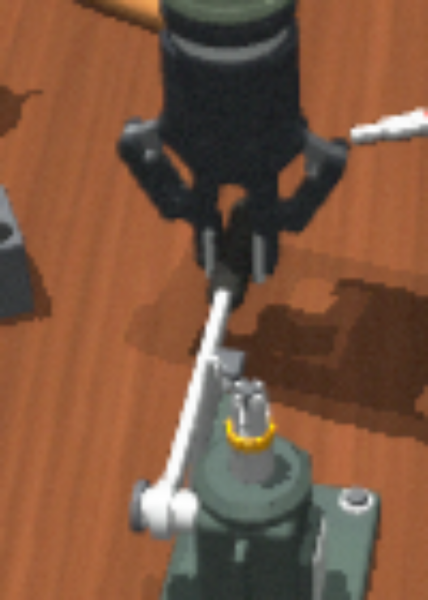

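The ring is still on its seat (crop (250,433)) with the mandrel jaws spread to its bore. The handle is steady in the fourth notch, so I'm handing in.

```bash
python3 -c "
from plant import r
print(r.hand_in())"
```

```text
the job is handed in; nothing more can be done
None
```

I seated the gold ring on the mandrel after a 20 N pinch, eased the lever down four clicks counted by force, and handed the job in at about 30 s with the handle still held at the fourth; no verdict came back.

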